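Hold the drum stack down for pinning

ROBOT

A 6-joint arm with a two-finger parallel gripper is mounted at the origin on the work surface. World frame = base frame: x ahead of the robot, y to its left, z up, the work surface at z = 0. Lengths are in m, angles in degrees, forces in N, time in s.
With the tool pointing down it reaches from about 0.25 to 0.725 m from the base axis. Payload 9.7 kg.
Tool frame: the origin (TCP) lies between the finger pads; the fingertips stand bot.tcp_to_tips ahead of it and the grasp point (between the pads) lies 2 mm behind it (bot.tcp_to_tips is the distance from the TCP to the fingertips, in m); z points along the fingers, y is the line along which they close (so a half turn about z gives the same grasp; the last joint's range is limited). The gripper opens to 85 mm and grips with 20 to 120 N. Pads are 22 mm wide; open, the fingers measure 114 mm over their backs; the gripper's body (76 mm by 85 mm) begins 54 mm behind the grasp point. The pads swing forward as they close: fully open they stand 13 mm farther back than shut.
Start: joints at [68.125, 4.979, 10.078, 95.1, 0, 90], TCP at [0.205, 0.51, 0.248] pointing down, gripper open.
Joint ranges: [-179.16, 179.16], [-48.56, 103.87], [-65.8, 70.77], [-126.05, 130.52], [-82.76, 87.17], [-180, 180]. Speed limits (degrees/s): [127.2, 127.2, 147.25, 180, 180, 180].

INTERFACE

Orientations are given as [roll, pitch, yaw] about the fixed x, y, z axes, in that order (R = Rz(yaw) Ry(pitch) Rx(roll)).
In Python, from workcell import sensors, camera, camera_params, bot gives the robot as it stands.
- The arm moves only by the tool apply_moves, never from a script. Its argument "motion" is a list of rows, each an object with "jaw": the opening, from -1 (shut) to 1 (fully open); "xyz": the shift along the tool's x, y, z in mm, a list of three; "twist": the turn about the tool's z in rad. A call has 1 to 5 rows; each row is the pose to reach, as a shift and turn from the pose commanded when the call began, along the tool's axes at that moment; what a row does not reach only later rows make up. A row lasts 1/8 s, in which the tool goes at most 62.5 mm and 10.7 degrees, less where a joint would pass 70% of its speed; a pose out of reach is approached as far as the arm can. A call with a gripper value outside its range is refused whole. The fingers move at their own pace and stop on an object; "grip_force" is the grip in N (left out, the last holds). Time passes only in rows, so rows that repeat a pose let the fingers close. It gives the time, the measured TCP pose, the force, the opening and the grip force at its end, in the units of the state.
- sensors.get_obs(): the state, without advancing time (a new reading comes with each control period).
- camera(name): name is "scene" or "top" or "wrist"; returns (picture, depth): 420x560x3 uint8, red, green, blue; 420x560 float32, m along the optical axis (not along the pixel's ray), 0 where there is no reading.
- camera_params(name): a dict with "mtx" (3x3 intrinsics, pixels), "rvec" (rotation vector, rad) and "tvec" (3), from world to camera coordinates, as OpenCV has them. Camera axes: x right, y down, z forward; pixel columns grow to the right and rows downward; lengths in m; the calibration is good to about 2 mm. A picture is of the moment at which its call begins: read the wrist's pose just before it. camera_params takes no time and is no camera call; for the wrist camera it gives the pose at the moment of the call.
- bot.job_done(): hands the job in; it is judged then, once.
The state is a dict: "time": time; "q": joint angles; "qd": joint speeds; "joint_efforts": joint torques, N m; "ee_pos": TCP position; "tcp_rot": TCP orientation; "wrist_force": force on the tool from outside, world axes, zero at the start; "torque": the same for the moment, N m; "opening": finger opening in m; "grasp_force": force on a finger pad.
Only numpy, scipy, OpenCV 4.12 (cv2) and the standard library are available. Lean on these libraries where they do the work, as an engineer would, in place of code of your own. Each camera call takes 0.05 s, during which the arm holds its last target. There are 200 camera calls.

TASK

On the assembly stand, thread the wooden drum down the upright post until it sits flat on the sprung seat, then thread the brass collar down the post fully home on top of the drum. Press the collar straight down with a steady force of about 10 N, so that the seat sinks to about half of its 20 mm travel and the cross hole in the post stands clear for me to fit the pin; never drive the seat down to its bottom stop. Finish while still holding it pressed like that, and leave the tin bunny, the tin submarine and the brass key where they are.

Things in the scene. Friction and masses are not known exactly. Their poses are not given: they have to be found in the camera images.
- post_top (a point): Top, on the axis, of the upright steel post of the assembly stand: 12 mm thick, tapering to 5 mm over its last 7 mm, top 128 mm above the counter. A 5 mm cross hole for the pin has its centre 14.5 mm below the top. The stand is fixed to the counter; its round grey base is 30 mm high, 110 mm across at the foot, 92 mm above.
- seat_top (a point): Centre of the upper face of the sprung seat, a round aluminium plunger 72 mm across that slides up and down around the post. At rest this face is 50 mm above the counter; it goes down with the seat. z points up.
- seat (a joint): How far the seat has sunk, m: 0 at rest, growing as it is pushed down, bottom stop at 0.020. Its spring carries drum and collar without sinking; with both on it, it yields from a push of about 2 N and takes about 0.8 N more per mm: about 10 N holds it 10 mm down. The collar then clears the cross hole.
- drum: Wooden toy drum, standing upright on the counter: 64 mm outer diameter, 40 mm high, with a 16 mm bore right through along its upright axis; about 0.12 kg. Origin at the centre of its underside, z up along the bore. Same either way up.
- collar: Brass collar, standing upright on the counter: 36 mm outer diameter, 26 mm high, 16 mm bore right through; about 0.16 kg. Origin at the centre of its underside, z up along the bore. When home its underside is 40 mm above the seat.
- bunny: Pink tin bunny, 60 mm across, 121 mm high with its ears. Origin at the centre of its underside. To be left alone.
- submarine: Chrome tin submarine, 140 mm long along its x, 50 mm wide, 80 mm high with its periscope. Origin at the centre of its underside. To be left alone.
- key: Brass winding key lying flat, 58 mm long along its x, 59 mm across its bow, 8 mm high. Origin under it, where shank and bow meet. To be left alone.
Not all that is in view belongs to the job. What is shaped like the drum but blue, red or turquoise is not meant.

How it is judged:
By the outcome, as a careful person would: the job done as asked, in the order asked, and still so for the second after the job is handed in, while the arm keeps its last pose, push and grip.
It also fails if it takes over 61 s, if anything falls off the work surface, if the arm or the gripper's body presses on something with over 40 N, if the wrist force passes 120 N, or if a joint passes its speed limit or range.

## Working session

There is one attempt and no reset: what is moved stays moved. The work goes in short steps, Python scripts to look and compute and a tool call to move; the robot and the scene stay as the last step left them, time stands still between calls to the robot, and variables do not carry over. Pictures are saved under pics/ and viewed, at most 10 in all, crops included, and the job is handed in when it is done.

Besides the shell and the picture viewer there is one more tool, called after "Call:" as name([rows], argument=value, ...), one row to a line, values as JSON. apply_moves: Moves the arm, as the interface text tells. Its arguments: {"type":"object","properties":{"motion":{"type":"array","items":{"type":"object","properties":{"jaw":{"type":"number"},"xyz":{"type":"array","items":{"type":"number"}},"twist":{"type":"number"}}}},"grip_force":{"type":"number"}},"required":["motion"]}

```bash
ls; mkdir -p pics; python3 - <<'E'
from workcell import sensors,camera,camera_params,bot
import cv2,numpy as np
print(sensors.get_obs(),bot.tcp_to_tips)
for n in("top","scene"):
    p,d=camera(n); cv2.imwrite(f"pics/{n}0.png",p[:,:,::-1]); np.savez(f"{n}0.npz",p=p,d=d,**camera_params(n)); print(camera_params(n))
E
```

```text
pics
{'time': 0.0, 'q': array([ 6.81245169e+01,  5.00997410e+00,  1.00359650e+01,  9.50989345e+01,
       -2.13295045e-03,  9.00020631e+01]), 'qd': array([ 0.0777479 ,  0.01830605,  0.07633851, -0.05751472, -0.02432052,
        0.09938553]), 'joint_efforts': array([ 1.15267179e-03, -5.20381558e+01,  4.64810050e+01,  1.62853027e-02,
        5.64079642e-05,  4.60621141e-07]), 'ee_pos': array([0.20486139, 0.51021271, 0.24760739]), 'tcp_rot': array([-1.79927057e+02,  2.13557522e-03,  1.58122457e+02]), 'wrist_force': array([-1.31275886,  0.49612216, -0.45260563]), 'torque': array([ 0.01296196,  0.05550329, -0.01754575]), 'grasp_force': 0.0, 'opening': 0.08538256642785363} 0.017
{'mtx': array([[409.76713683,   0.        , 285.63580306],
       [  0.        , 409.76713683, 205.93468196],
       [  0.        ,   0.        ,   1.        ]]), 'rvec': array([ 2.19085342, -2.14714714,  0.06332607]), 'tvec': array([-0.03553203,  0.56634613,  0.96613233])}
{'mtx': array([[423.3852374 ,   0.        , 282.83790639],
       [  0.        , 423.3852374 , 208.77457815],
       [  0.        ,   0.        ,   1.        ]]), 'rvec': array([ 1.18427496,  2.3960027 , -0.89166815]), 'tvec': array([ 0.35756424, -0.2482988 ,  1.31056706])}
```

View pics/top0.png

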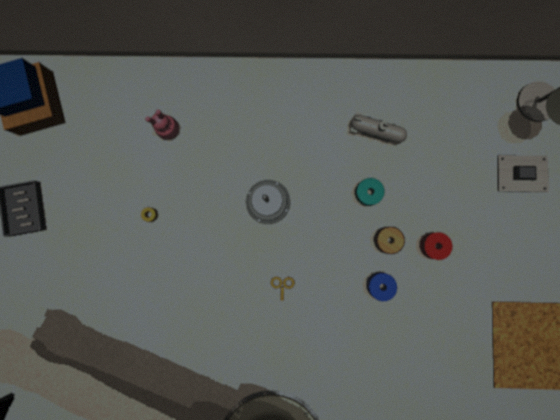

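View pics/scene0.png

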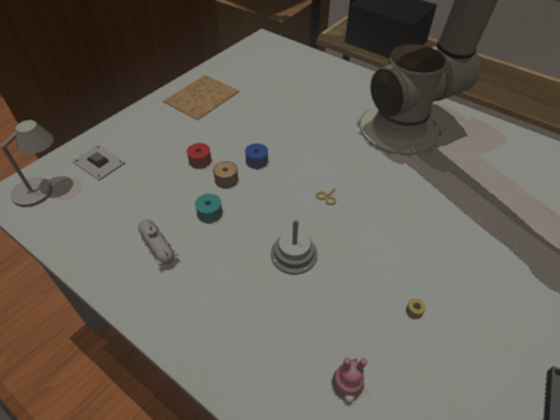

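The top view shows the wooden drum at (391,240), collar at (149,214), stand at (268,201), key at (283,285), and lookalikes around the drum at (370,192), (437,246) and (382,287). Next I'll turn these into positions.

```bash
cat > h.py <<'E'
import numpy as np,cv2
def cloud(p,d,c):
    R=cv2.Rodrigues(c["rvec"])[0]; K=c["mtx"]
    v,u=np.mgrid[:d.shape[0],:d.shape[1]]
    P=np.stack([(u-K[0,2])/K[0,0]*d,(v-K[1,2])/K[1,1]*d,d],-1)
    return (P-c["tvec"])@R
def circ(pts):
    (x,y),r=cv2.minEnclosingCircle(pts.astype(np.float32)); return x,y,r
E
python3 - <<'E'
from h import *
z=np.load("top0.npz"); W=cloud(z["p"],z["d"],z)
for n,u,v,w,lo,hi in [("drum",391,240,22,.033,.047),("turq",370,192,22,.033,.047),("red",437,246,22,.033,.047),("blue",382,287,22,.033,.047),("collar",149,214,13,.02,.032),("base",268,201,28,.024,.036),("seat",268,201,28,.044,.056),("post",266,199,20,.10,.14),("key",283,288,20,.004,.02),("bunny",162,124,24,.02,.14),("sub",378,129,34,.02,.1)]:
    S=W[v-w:v+w,u-w:u+w].reshape(-1,3); D=z["d"][v-w:v+w,u-w:u+w].ravel()
    S=S[(D>0)&(S[:,2]>lo)&(S[:,2]<hi)]
    if len(S)<3: print(n,len(S));continue
    print(n,len(S),"med",np.median(S,0).round(4),"circ",np.round(circ(S[:,:2]),4),"min",S.min(0).round(3),"max",S.max(0).round(3))
S=W[300:310,200:300];print("table",np.median(S[...,2]))
E
```

```text
drum 581 med [ 0.492  -0.2712  0.0397] circ [ 0.4919 -0.2717  0.0331] min [ 0.46  -0.304  0.033] max [ 0.523 -0.24   0.045]
turq 564 med [ 0.6057 -0.2237  0.0396] circ [ 0.6064 -0.2242  0.0328] min [ 0.574 -0.257  0.034] max [ 0.639 -0.193  0.045]
red 596 med [ 0.4806 -0.382   0.0396] circ [ 0.4805 -0.3821  0.0332] min [ 0.448 -0.415  0.033] max [ 0.511 -0.35   0.045]
blue 600 med [ 0.3825 -0.2542  0.0397] circ [ 0.3828 -0.2538  0.033 ] min [ 0.351 -0.285  0.033] max [ 0.414 -0.222  0.045]
collar 142 med [0.5428 0.3094 0.0253] circ [0.5414 0.3093 0.0183] min [0.526 0.291 0.02 ] max [0.558 0.327 0.03 ]
base 406 med [0.5734 0.0169 0.0297] circ [0.5798 0.0213 0.0462] min [ 0.534 -0.023  0.024] max [0.624 0.067 0.035]
seat 679 med [0.578  0.0197 0.0498] circ [0.5794 0.0208 0.036 ] min [ 0.545 -0.014  0.045] max [0.614 0.055 0.055]
post 30 med [0.578  0.0207 0.1231] circ [0.5782 0.0205 0.006 ] min [0.574 0.015 0.102] max [0.584 0.026 0.132]
key 204 med [ 0.3794 -0.0193  0.0066] circ [ 0.3751 -0.0212  0.0507] min [ 0.326 -0.068  0.004] max [0.414 0.022 0.013]
bunny 572 med [0.7501 0.2661 0.0701] circ [0.7574 0.2751 0.0292] min [0.729 0.246 0.02 ] max [0.784 0.3   0.125]
sub 963 med [ 0.7556 -0.2396  0.0437] circ [ 0.7603 -0.2442  0.069 ] min [ 0.726 -0.31   0.023] max [ 0.802 -0.176  0.081]
table -0.00024209761406866623
```

```bash
cat >> h.py <<'E'
def to(x,y,z,yaw=None):
    "shift (mm, tool axes) and twist (rad) from here to a world goal"
    from workcell import sensors
    from scipy.spatial.transform import Rotation as Ro
    o=sensors.get_obs(); R=Ro.from_euler("xyz",o["tcp_rot"],degrees=True)
    s=R.inv().apply(np.array([x,y,z])-o["ee_pos"])*1000
    t=0 if yaw is None else -np.radians((yaw-o["tcp_rot"][2]+90)%180-90)
    print("shift",s.round(1),"twist",round(t,3),"| t",o["time"],"pos",o["ee_pos"].round(4),"rot",o["tcp_rot"].round(2),"q",o["q"].round(0),"F",o["wrist_force"].round(1),"op",round(o["opening"],4),"gf",o["grasp_force"])
E
python3 -c "
from h import *
to(.4915,-.2715,.20,143)"
```

```text
shift [-557.3 -618.6   48.4] twist 0.264 | t 0.1 pos [0.2049 0.5102 0.2476] rot [-179.93   -0.    158.12] q [68.  5. 10. 95.  0. 90.] F [ 0.8  0.1 -0.5] op 0.0851 gf 0.0
```

Call:
apply_moves([
  {"xyz": [-40, -44, 0], "jaw": 1},
  {"xyz": [-80, -88, 0], "jaw": 1},
  {"xyz": [-120, -132, 0], "jaw": 1},
  {"xyz": [-160, -176, 0], "jaw": 1},
  {"xyz": [-200, -220, 0], "jaw": 1},
])

```text
validation failed for argument at $.mo...
```

Call:
apply_moves([
  {"xyz": [-40, -44, 0], "jaw": 1},
  {"xyz": [-80, -88, 0], "jaw": 1},
  {"xyz": [-120, -132, 0], "jaw": 1},
  {"xyz": [-160, -176, 0], "jaw": 1},
  {"xyz": [-200, -220, 0], "jaw": 1},
])

```text
validation failed for argument at $.mo...
```

```bash
python3 -c "
from h import *
to(.4915,-.2715,.20,143)"
```

```text
shift [-557.3 -618.6   48.4] twist 0.264 | t 0.1 pos [0.2049 0.5102 0.2476] rot [-179.93   -0.    158.12] q [68.  5. 10. 95.  0. 90.] F [ 0.8  0.1 -0.5] op 0.0851 gf 0.0
```

Perhaps every field is required (twist included).

Call:
apply_moves([
  {"jaw": 1, "xyz": [-40, -44, 0], "twist": 0},
  {"jaw": 1, "xyz": [-80, -88, 0], "twist": 0},
  {"jaw": 1, "xyz": [-120, -132, 0], "twist": 0},
  {"jaw": 1, "xyz": [-160, -176, 0], "twist": 0},
  {"jaw": 1, "xyz": [-200, -220, 0], "twist": 0},
])

```text
time: 0.72
ee_pos: [0.3087, 0.23, 0.2481]
tcp_rot: [180.0, 0.0, 158.2]
wrist_force: [1.2, 0.6, -0.5]
opening: 0.0854
grasp_force: 0.0
```

Call:
apply_moves([
  {"jaw": 1, "xyz": [-40, -44, 0], "twist": 0},
  {"jaw": 1, "xyz": [-80, -88, 0], "twist": 0},
  {"jaw": 1, "xyz": [-120, -132, 0], "twist": 0},
  {"jaw": 1, "xyz": [-160, -176, 0], "twist": 0},
  {"jaw": 1, "xyz": [-200, -220, 0], "twist": 0},
])

```text
time: 1.35
ee_pos: [0.4124, -0.049, 0.2482]
tcp_rot: [180.0, 0.0, 158.1]
wrist_force: [1.0, 1.1, 0.4]
opening: 0.0854
grasp_force: 0.0
```

```bash
python3 -c "
from h import *
to(.4915,-.2715,.20,143)"
```

```text
shift [-156.4 -176.9   48.2] twist 0.264 | t 1.35 pos [ 0.4124 -0.049   0.2482] rot [1.7999e+02 2.0000e-02 1.5811e+02] q [ -7. -13.  -7.  96.   0.  15.] F [1.  1.1 0.4] op 0.0854 gf 0.0
```

Call:
apply_moves([
  {"jaw": 1, "xyz": [-39, -44, 0], "twist": 0.07},
  {"jaw": 1, "xyz": [-78, -88, 10], "twist": 0.14},
  {"jaw": 1, "xyz": [-117, -132, 30], "twist": 0.2},
  {"jaw": 1, "xyz": [-156.4, -176.9, 48], "twist": 0.264},
  {"jaw": 1, "xyz": [-156.4, -176.9, 48], "twist": 0.264},
])

```text
time: 1.98
ee_pos: [0.491, -0.2721, 0.1965]
tcp_rot: [-179.9, -0.3, 142.8]
wrist_force: [-1.4, 0.9, 0.3]
opening: 0.0852
grasp_force: 0.0
```

```bash
python3 - <<'E'
from h import *
from workcell import camera,camera_params
to(.4915,-.2715,.04,143)
c=camera_params("wrist");p,d=camera("wrist");W=cloud(p,d,c)
cv2.imwrite("pics/w1.png",p[:,:,::-1]); np.savez("w1.npz",p=p,d=d,**c)
m=(d>0)&(abs(W[...,2]-.04)<.005)&(np.hypot(W[...,0]-.4915,W[...,1]+.2715)<.045)
S=W[m];print(len(S),circ(S[:,:2]),S.mean(0),S.min(0),S.max(0))
E
```

```text
shift [ -0.9   0.9 156.5] twist -0.004 | t 1.975 pos [ 0.491  -0.2721  0.1965] rot [-179.94   -0.3   142.75] q [-29.   6.   6.  90.  -0.   8.] F [-1.4  0.9  0.3] op 0.0852 gf 0.0
3214 (0.4901520907878876, -0.2705589234828949, 0.032951079308986664) [ 0.48909114 -0.26986842  0.04052027] [ 0.45744569 -0.30282529  0.03532865] [ 0.52263393 -0.23814467  0.04295702]
```

View pics/w1.png

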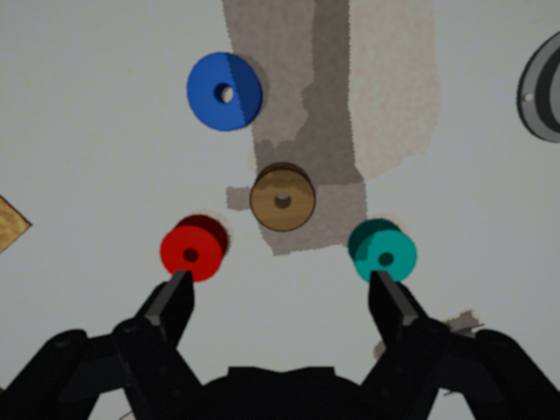

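Seen from the wrist camera, the drum is at (283,200), free all round, with the red drum at (193,252) and the turquoise one at (385,250) clear of the fingers. Descending.

Call:
apply_moves([
  {"jaw": 1, "xyz": [-0.4, 0.6, 50], "twist": 0},
  {"jaw": 1, "xyz": [-0.4, 0.6, 100], "twist": 0},
  {"jaw": 1, "xyz": [-0.4, 0.6, 140], "twist": 0},
  {"jaw": 1, "xyz": [-0.4, 0.6, 169], "twist": 0},
  {"jaw": 1, "xyz": [-0.4, 0.6, 169], "twist": 0},
])

```text
time: 2.65
ee_pos: [0.4909, -0.2674, 0.0301]
tcp_rot: [-180.0, -0.2, 143.1]
wrist_force: [0.6, -1.0, 0.3]
opening: 0.0853
grasp_force: 0.0
```

```bash
python3 -c "
from h import *
to(.491,-.271,.03,143)"
```

```text
shift [-2.2 -2.8  0.1] twist 0.002 | t 2.65 pos [ 0.4909 -0.2674  0.0301] rot [-179.98   -0.18  143.09] q [-29.   8. -11.  71.   0.   8.] F [ 0.6 -1.   0.3] op 0.0853 gf 0.0
```

Call:
apply_moves([
  {"jaw": 1, "xyz": [-2.2, -2.8, 0], "twist": 0},
  {"jaw": 1, "xyz": [-2.2, -2.8, 0], "twist": 0},
  {"jaw": 0.2, "xyz": [-2.2, -2.8, 0], "twist": 0},
  {"jaw": 0.2, "xyz": [-2.2, -2.8, 0], "twist": 0},
  {"jaw": 0.2, "xyz": [-2.2, -2.8, 0], "twist": 0},
], grip_force=40)

```text
time: 3.28
ee_pos: [0.4926, -0.273, 0.0328]
tcp_rot: [180.0, 0.1, 143.0]
wrist_force: [-2.0, 0.6, 7.6]
opening: 0.0632
grasp_force: 43.0
```

Call:
apply_moves([
  {"jaw": 0.2, "xyz": [0, 0, 0], "twist": 0},
  {"jaw": 0.2, "xyz": [0, 0, 0], "twist": 0},
  {"jaw": 0.2, "xyz": [0, 0, 0], "twist": 0},
])

```text
time: 3.65
ee_pos: [0.4927, -0.273, 0.0328]
tcp_rot: [180.0, 0.1, 143.0]
wrist_force: [-2.3, 0.6, 8.1]
opening: 0.063
grasp_force: 43.0
```

```bash
python3 -c "
from h import *
to(.491,-.271,.03,143)"
```

```text
shift [2.6 0.6 2.8] twist -0.0 | t 3.65 pos [ 0.4927 -0.273   0.0328] rot [1.7999e+02 1.0000e-01 1.4299e+02] q [-29.   8. -10.  71.  -0.   8.] F [-2.3  0.6  8.1] op 0.063 gf 43.01755489781499
```

Call:
apply_moves([
  {"jaw": 0.2, "xyz": [0, 0, -40], "twist": 0},
  {"jaw": 0.2, "xyz": [0, 0, -90], "twist": 0},
  {"jaw": 0.2, "xyz": [0, 0, -140], "twist": 0},
  {"jaw": 0.2, "xyz": [0, 0, -160], "twist": 0},
  {"jaw": 0.2, "xyz": [0, 0, -160], "twist": 0},
])

```text
time: 4.28
ee_pos: [0.4928, -0.2731, 0.193]
tcp_rot: [180.0, 0.2, 143.0]
wrist_force: [0.2, 0.0, -1.8]
opening: 0.0628
grasp_force: 44.9
```

```bash
python3 -c "
from h import *
to(.579,.0207,.193,143)"
```

```text
shift [ 1.080e+02  2.865e+02 -2.000e-01] twist -0.0 | t 4.275 pos [ 0.4928 -0.2731  0.193 ] rot [1.7998e+02 1.7000e-01 1.4300e+02] q [-29.   6.   5.  89.   0.   8.] F [ 0.2  0.  -1.8] op 0.0628 gf 44.85781833529472
```

Call:
apply_moves([
  {"jaw": 0.2, "xyz": [8, 55, 0], "twist": 0},
  {"jaw": 0.2, "xyz": [16, 112, 0], "twist": 0},
  {"jaw": 0.2, "xyz": [24, 170, 0], "twist": 0},
  {"jaw": 0.2, "xyz": [32, 228, 0], "twist": 0},
  {"jaw": 0.2, "xyz": [40, 286, 0], "twist": 0},
])

```text
time: 4.9
ee_pos: [0.6325, -0.0185, 0.1893]
tcp_rot: [-179.9, -0.1, 143.0]
wrist_force: [1.1, -0.5, -1.8]
opening: 0.0631
grasp_force: 44.9
```

Call:
apply_moves([
  {"jaw": 0.2, "xyz": [0, 0, 0], "twist": 0},
  {"jaw": 0.2, "xyz": [0, 0, 0], "twist": 0},
])

```text
time: 5.15
ee_pos: [0.6318, -0.0202, 0.1896]
tcp_rot: [-179.9, -0.1, 143.0]
wrist_force: [0.4, -0.1, -2.2]
opening: 0.063
grasp_force: 44.9
```

```bash
python3 - <<'E'
from h import *
from workcell import camera,camera_params
to(.579,.0207,.193,143)
c=camera_params("wrist");p,d=camera("wrist");W=cloud(p,d,c)
cv2.imwrite("pics/w2.png",p[:,:,::-1]); np.savez("w2.npz",p=p,d=d,**c)
m=(d>0)&(abs(W[...,2]-.124)<.008)
S=W[m];print("post",len(S),circ(S[:,:2]),S[:,2].max(),np.argwhere(m).mean(0))
m=(d>0)&(abs(W[...,2]-.05)<.004)
S=W[m];print("seat",len(S),circ(S[:,:2]))
E
```

```text
shift [66.8  0.9 -3.3] twist 0.001 | t 5.15 pos [ 0.6318 -0.0202  0.1896] rot [-1.7990e+02 -1.1000e-01  1.4303e+02] q [-2. 16. 16. 90. -0. 35.] F [ 0.4 -0.1 -2.2] op 0.063 gf 44.93589537218213
post 292 (0.5780208110809326, 0.02211073972284794, 0.005948485340923071) 0.130355075118937 [134.88013699 283.97945205]
seat 5635 (0.6558882594108582, -0.12223241478204727, 0.1999024748802185)
```

View pics/w2.png

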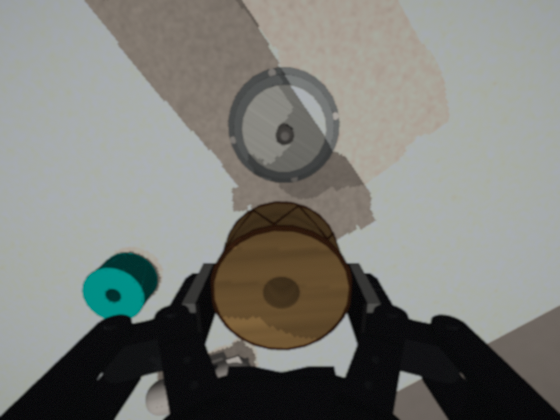

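The drum is held level at (282,287), its top face clear of the fingers. The post top is at (285,134) above the seat. I'll measure the drum and post in this same frame.

```bash
python3 - <<'E'
from h import *
z=np.load("w2.npz");W=cloud(z["p"],z["d"],z);d=z["d"]
v,u=np.mgrid[:420,:560]
roi=(np.hypot(u-282,v-287)<66)&(d>0)
hz=W[...,2][roi];h=np.median(hz[hz>.14]);print("top z",h, np.percentile(hz,[5,25,50,75,95]))
m=roi&(abs(W[...,2]-h)<.006);S=W[m]
A=np.c_[S[:,:2],np.ones(len(S))];k=np.linalg.lstsq(A,S[:,2],rcond=None)[0];print("slope deg",np.degrees(k[:2]))
cnt,_=cv2.findContours(m.astype(np.uint8),cv2.RETR_EXTERNAL,cv2.CHAIN_APPROX_NONE)
c=max(cnt,key=cv2.contourArea)[:,0]; print("circ",circ(W[c[:,1],c[:,0]][:,:2]))
from scipy.spatial.transform import Rotation as Ro
# dark bore on the top face
hsv=z["p"].astype(int).sum(-1)
b=(np.hypot(u-282,v-291)<30)&(hsv<0.6*np.median(hsv[(np.hypot(u-282,v-260)<15)]))
print("bore px",b.sum(),np.argwhere(b).mean(0))
K=z["mtx"];R=cv2.Rodrigues(z["rvec"])[0];o=-R.T@z["tvec"]
vc,uc=np.argwhere(b).mean(0)
for (x,y,zz,n) in [(uc,vc,h,"bore"),(283.98,134.88,.126,"post")]:
    r=R.T@np.array([(x-K[0,2])/K[0,0],(y-K[1,2])/K[1,1],1]);print(n,(o+r*(zz-o[2])/r[2]).round(4))
c=circ(W[c[:,1],c[:,0]][:,:2])
T=Ro.from_euler("xyz",[-179.9,-.11,143.03],degrees=True).inv()
print("drum-TCP tool",T.apply(np.array([c[0],c[1],h])-[.6318,-.0202,.1896])*1e3,"drum->post tool",T.apply([.5783-c[0],.0216-c[1],0])*1e3)
E
```

```text
top z 0.19723959692046275 [0.18876709 0.19677812 0.19723054 0.19763861 0.19819014]
slope deg [-0.04767662 -0.04370125]
circ (0.6287245154380798, -0.01831935904920101, 0.03283657878637314)
bore px 9 [284.         288.11111111]
bore [ 0.6269 -0.0129  0.1972]
post [0.5777 0.0223 0.126 ]
drum-TCP tool [ 3.60283172 -0.36036848 -7.63207671] drum->post tool [64.29394768  1.5686643   0.12069802]
```

Call:
apply_moves([
  {"jaw": 0.2, "xyz": [32, 0.6, 0], "twist": 0},
  {"jaw": 0.2, "xyz": [64, 1.2, 0], "twist": 0},
  {"jaw": 0.2, "xyz": [64, 1.2, 0], "twist": 0},
  {"jaw": 0.2, "xyz": [64, 1.2, 0], "twist": 0},
])

```text
time: 5.7
ee_pos: [0.582, 0.0181, 0.1915]
tcp_rot: [180.0, 0.0, 142.9]
wrist_force: [0.2, 0.0, -1.1]
opening: 0.063
grasp_force: 44.9
```

```bash
python3 - <<'E'
from h import *
# TCP goal = TCP then + drum->post
g=np.array([.6318,-.0202])+np.array([.5781-.6287,.0217+.0183]);print(g)
to(g[0],g[1],.15,143)
E
```

```text
[0.5812 0.0198]
shift [ 1.7  0.8 41.5] twist -0.001 | t 5.7 pos [0.582  0.0181 0.1915] rot [1.7999e+02 4.0000e-02 1.4292e+02] q [ 2.  9.  8. 89. -0. 39.] F [ 0.2  0.  -1.1] op 0.063 gf 44.94481673464179
```

Call:
apply_moves([
  {"jaw": 0.2, "xyz": [1.7, 0.8, 0], "twist": 0},
  {"jaw": 0.2, "xyz": [1.7, 0.8, 15], "twist": 0},
  {"jaw": 0.2, "xyz": [1.7, 0.8, 28], "twist": 0},
  {"jaw": 0.2, "xyz": [1.7, 0.8, 36], "twist": 0},
  {"jaw": 0.2, "xyz": [1.7, 0.8, 42], "twist": 0},
])

```text
time: 6.32
ee_pos: [0.5809, 0.0209, 0.1484]
tcp_rot: [-180.0, -0.0, 143.0]
wrist_force: [-0.0, -0.2, -1.3]
opening: 0.0629
grasp_force: 44.9
```

```bash
python3 -c "
from h import *
to(.5812,.0198,.09,143)"
```

```text
shift [-0.9 -0.6 58.4] twist -0.0 | t 6.325 pos [0.5809 0.0209 0.1484] rot [-1.7997e+02 -4.0000e-02  1.4300e+02] q [ 2.  8.  3. 84. -0. 39.] F [-0.  -0.2 -1.3] op 0.0629 gf 44.944131039083004
```

No contact force, so the drum is threaded. Lowering on.

Call:
apply_moves([
  {"jaw": 0.2, "xyz": [-0.7, -0.5, 16], "twist": 0},
  {"jaw": 0.2, "xyz": [-0.7, -0.5, 32], "twist": 0},
  {"jaw": 0.2, "xyz": [-0.7, -0.5, 48], "twist": 0},
  {"jaw": 0.2, "xyz": [-0.7, -0.5, 58], "twist": 0},
  {"jaw": 0.2, "xyz": [-0.7, -0.5, 60], "twist": 0},
])

```text
time: 6.95
ee_pos: [0.5809, 0.0201, 0.0884]
tcp_rot: [-180.0, -0.1, 143.0]
wrist_force: [0.4, -0.3, -0.4]
opening: 0.0632
grasp_force: 44.9
```

Call:
apply_moves([
  {"jaw": 0.2, "xyz": [0, 0, 2], "twist": 0},
  {"jaw": 0.2, "xyz": [0, 0, 4], "twist": 0},
  {"jaw": 0.2, "xyz": [0, 0, 4], "twist": 0},
])

```text
time: 7.32
ee_pos: [0.5814, 0.0201, 0.0855]
tcp_rot: [180.0, 0.0, 143.0]
wrist_force: [0.4, -0.3, -0.9]
opening: 0.0632
grasp_force: 44.9
```

```bash
python3 -c "
from h import *
to(.5812,.0198,.0824,143)"
```

```text
shift [ 0.  -0.4  3.1] twist 0.0 | t 7.325 pos [0.5814 0.0201 0.0855] rot [1.7999e+02 1.0000e-02 1.4300e+02] q [ 2.  9. -3. 77. -0. 39.] F [ 0.4 -0.3 -0.9] op 0.0632 gf 44.94166161864996
```

Call:
apply_moves([
  {"jaw": 0.2, "xyz": [0, 0, 1.5], "twist": 0},
  {"jaw": 0.2, "xyz": [0, 0, 3], "twist": 0},
  {"jaw": 0.2, "xyz": [0, 0, 3], "twist": 0},
])

```text
time: 7.7
ee_pos: [0.5814, 0.0201, 0.0827]
tcp_rot: [180.0, 0.0, 143.0]
wrist_force: [-0.9, -0.4, 4.5]
opening: 0.063
grasp_force: 45.3
```

Contact with the seat. Releasing and rising.

Call:
apply_moves([
  {"jaw": 0.2, "xyz": [0, 0, -0.7], "twist": 0},
  {"jaw": 1, "xyz": [0, 0, -0.7], "twist": 0},
  {"jaw": 1, "xyz": [0, 0, -0.7], "twist": 0},
  {"jaw": 1, "xyz": [0, 0, -0.7], "twist": 0},
  {"jaw": 1, "xyz": [0, 0, -0.7], "twist": 0},
])

```text
time: 8.32
ee_pos: [0.5813, 0.0201, 0.083]
tcp_rot: [-180.0, -0.0, 143.0]
wrist_force: [0.0, 0.1, 0.7]
opening: 0.0853
grasp_force: 0.0
```

Call:
apply_moves([
  {"jaw": 1, "xyz": [0, 0, -10], "twist": 0},
  {"jaw": 1, "xyz": [0, 0, -40], "twist": 0},
  {"jaw": 1, "xyz": [0, 0, -80], "twist": 0},
  {"jaw": 1, "xyz": [-30, 0, -110], "twist": 0},
  {"jaw": 1, "xyz": [-50, 0, -110], "twist": 0},
])

```text
time: 8.95
ee_pos: [0.623, -0.0105, 0.197]
tcp_rot: [179.8, 0.3, 143.0]
wrist_force: [0.0, 0.2, -0.6]
opening: 0.0855
grasp_force: 0.0
```

```bash
python3 - <<'E'
from h import *
from workcell import camera,camera_params
c=camera_params("wrist");p,d=camera("wrist");W=cloud(p,d,c)
to(.5415,.3093,.19,None)
cv2.imwrite("pics/w3.png",p[:,:,::-1]); np.savez("w3.npz",p=p,d=d,**c)
near=(d>0)&(np.hypot(W[...,0]-.5785,W[...,1]-.0215)<.05)
S=W[near&(abs(W[...,2]-.09)<.008)];print("drum",len(S),circ(S[:,:2]),np.median(S[:,2]))
S=W[near&(W[...,2]>.105)];print("post",len(S),circ(S[:,:2]),S[:,2].max())
m=near&(W[...,2]>.08);v,u=np.argwhere(m).mean(0).astype(int);print(u,v)
v=min(max(v,80),340);u=min(max(u,80),480)
cv2.imwrite("pics/w3c.png",cv2.resize(p[v-80:v+80,u-80:u+80,::-1],None,fx=3.7,fy=3.7,interpolation=cv2.INTER_CUBIC))
E
```

```text
shift [259.1 206.6   4.3] twist 0 | t 9.0 pos [ 0.6238 -0.0117  0.1948] rot [179.9    0.2  142.95] q [-1. 14. 15. 90. -0. 36.] F [-2.3 -0.9 -2. ] op 0.0852 gf 0.0
drum 5478 (0.578298807144165, 0.02172340825200081, 0.03282808139920235) 0.0905522586106089
post 14644 (0.6010889410972595, 0.004485522862523794, 0.03553790599107742) 0.2776831483559379
278 321
```

View pics/w3c.png

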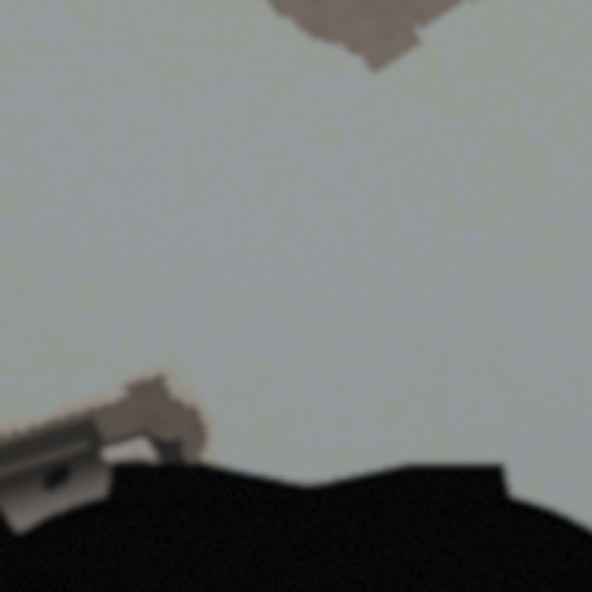

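That crop missed the post, but depth shows the drum seated (top 90.5 mm, centred). Cropping again from the saved picture at the post.

```bash
python3 - <<'E'
import numpy as np,cv2
p=np.load("w3.npz")["p"]
cv2.imwrite("pics/w3d.png",cv2.resize(p[70:210,200:370,::-1],None,fx=4,fy=4,interpolation=cv2.INTER_CUBIC))
E
```

```text
(no output)
```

View pics/w3d.png

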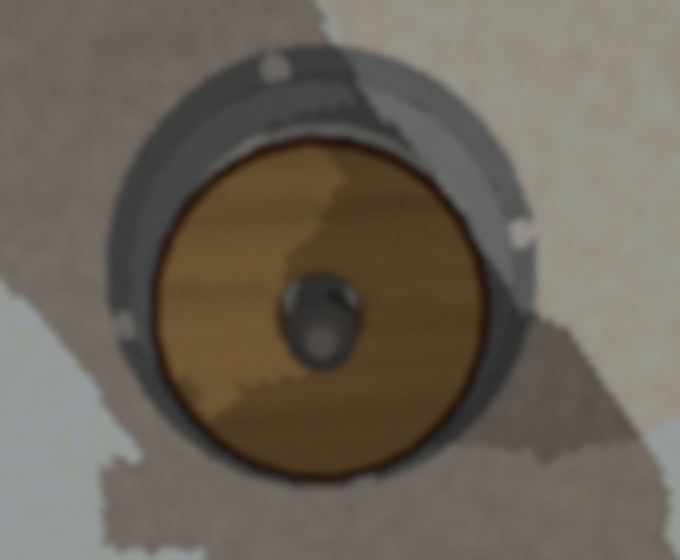

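The drum sits flat and centred on the post. The cross hole shows as a dark spot at about (345,297) of the crop, its axis roughly along world y. I'll hold the collar with the fingers along world x (yaw about 95) to leave the hole accessible.

Call:
apply_moves([
  {"jaw": 1, "xyz": [42, 39, 0], "twist": 0.1},
  {"jaw": 1, "xyz": [84, 78, 0], "twist": 0.25},
  {"jaw": 1, "xyz": [126, 117, 0], "twist": 0.42},
  {"jaw": 1, "xyz": [168, 156, 0], "twist": 0.59},
  {"jaw": 1, "xyz": [210, 175, 0], "twist": 0.76},
])

```text
time: 9.62
ee_pos: [0.558, 0.2584, 0.1929]
tcp_rot: [-180.0, -0.0, 99.2]
wrist_force: [0.7, 0.4, 0.7]
opening: 0.0852
grasp_force: 0.0
```

```bash
python3 -c "
from h import *
to(.5415,.250,.17,95)"
```

```text
shift [ -5.7 -17.6  22.9] twist 0.073 | t 9.625 pos [0.558  0.2584 0.1929] rot [-1.7998e+02 -1.0000e-02  9.9180e+01] q [ 25.  13.  13.  90.   0. 106.] F [0.7 0.4 0.7] op 0.0852 gf 0.0
```

Call:
apply_moves([
  {"jaw": 1, "xyz": [-5.7, -17.6, 23], "twist": 0.073},
  {"jaw": 1, "xyz": [-5.7, -17.6, 23], "twist": 0.073},
  {"jaw": 1, "xyz": [-5.7, -17.6, 23], "twist": 0.073},
])

```text
time: 10.0
ee_pos: [0.543, 0.2475, 0.1711]
tcp_rot: [179.9, -0.0, 95.3]
wrist_force: [0.2, 0.1, 0.1]
opening: 0.0856
grasp_force: 0.0
```

```bash
python3 - <<'E'
from h import *
from workcell import camera,camera_params
c=camera_params("wrist");p,d=camera("wrist");W=cloud(p,d,c)
cv2.imwrite("pics/w4.png",p[:,:,::-1])
m=(d>0)&(abs(W[...,2]-.026)<.005)&(np.hypot(W[...,0]-.5415,W[...,1]-.3093)<.03)
S=W[m];x,y,r=circ(S[:,:2]);print(len(S),x,y,r,np.argwhere(m).mean(0))
to((x+.5415)/2,(y+.3093)/2,.024,95)
E
```

```text
1080 0.540357232093811 0.3117005527019501 0.017939908429980278 [133.3537037  285.17037037]
shift [ 62.9   3.3 147.3] twist 0.005 | t 10.05 pos [0.5433 0.2475 0.1712] rot [ 1.7991e+02 -3.0000e-02  9.5300e+01] q [ 24.  10.   8.  87.  -0. 109.] F [-0.4  1.  -0.2] op 0.0855 gf 0.0
```

Call:
apply_moves([
  {"jaw": 1, "xyz": [32, 2.8, 20], "twist": 0},
  {"jaw": 1, "xyz": [64.2, 2.8, 60], "twist": 0},
  {"jaw": 1, "xyz": [64.2, 2.8, 105], "twist": 0},
  {"jaw": 1, "xyz": [64.2, 2.8, 135], "twist": 0},
  {"jaw": 1, "xyz": [64.2, 2.8, 149], "twist": 0},
])

```text
time: 10.68
ee_pos: [0.5396, 0.3114, 0.0198]
tcp_rot: [-179.9, 0.0, 95.3]
wrist_force: [0.4, -0.1, 0.6]
opening: 0.085
grasp_force: 0.0
```

Call:
apply_moves([
  {"jaw": 1, "xyz": [0, 0, 0], "twist": 0},
  {"jaw": 1, "xyz": [0, 0, 0], "twist": 0},
])

```text
time: 10.92
ee_pos: [0.5404, 0.3121, 0.0228]
tcp_rot: [179.9, -0.1, 95.3]
wrist_force: [-0.0, 0.2, 1.0]
opening: 0.0851
grasp_force: 0.0
```

```bash
python3 -c "
from h import *
to(.5404,.3117,.022,95)"
```

```text
shift [-0.4 -0.1  0.8] twist 0.004 | t 10.925 pos [0.5404 0.3121 0.0228] rot [ 1.7987e+02 -6.0000e-02  9.5260e+01] q [ 30.  16.  -2.  72.   0. 115.] F [-0.   0.2  1. ] op 0.0851 gf 0.0
```

Call:
apply_moves([
  {"jaw": -0.4, "xyz": [-0.4, 0, 0], "twist": 0},
  {"jaw": -0.4, "xyz": [-0.4, 0, 0], "twist": 0},
  {"jaw": -0.4, "xyz": [-0.4, 0, 0], "twist": 0},
  {"jaw": -0.4, "xyz": [-0.4, 0, 0], "twist": 0},
  {"jaw": -0.4, "xyz": [-0.4, 0, 0], "twist": 0},
], grip_force=60)

```text
time: 11.55
ee_pos: [0.5397, 0.3116, 0.0218]
tcp_rot: [179.9, -0.0, 95.3]
wrist_force: [-0.5, -1.7, 5.6]
opening: 0.0338
grasp_force: 60.2
```

Call:
apply_moves([
  {"jaw": -0.4, "xyz": [0, 0, 0], "twist": 0},
  {"jaw": -0.4, "xyz": [0, 0, 0], "twist": 0},
])

```text
time: 11.8
ee_pos: [0.5398, 0.3116, 0.0219]
tcp_rot: [179.9, -0.0, 95.3]
wrist_force: [-0.4, -0.6, 6.4]
opening: 0.0335
grasp_force: 60.2
```

Call:
apply_moves([
  {"jaw": -0.4, "xyz": [0, 0, -20], "twist": 0},
  {"jaw": -0.4, "xyz": [0, 0, -60], "twist": 0},
  {"jaw": -0.4, "xyz": [0, 0, -110], "twist": 0},
  {"jaw": -0.4, "xyz": [0, 0, -160], "twist": 0},
  {"jaw": -0.4, "xyz": [0, 0, -170], "twist": 0},
])

```text
time: 12.42
ee_pos: [0.5403, 0.312, 0.1961]
tcp_rot: [179.7, -0.2, 95.3]
wrist_force: [0.1, 0.5, -1.0]
opening: 0.0337
grasp_force: 60.0
```

Call:
apply_moves([
  {"jaw": -0.4, "xyz": [0, 0, 0], "twist": 0},
  {"jaw": -0.4, "xyz": [0, 0, 0], "twist": 0},
])

```text
time: 12.68
ee_pos: [0.5388, 0.3111, 0.1891]
tcp_rot: [-179.9, 0.1, 95.3]
wrist_force: [0.2, 0.0, -2.3]
opening: 0.0334
grasp_force: 60.0
```

```bash
python3 - <<'E'
from h import *
from workcell import camera,camera_params,sensors
from scipy.spatial.transform import Rotation as Ro
o=sensors.get_obs();c=camera_params("wrist");p,d=camera("wrist");W=cloud(p,d,c)
cv2.imwrite("pics/w5.png",p[:,:,::-1]);np.savez("w5.npz",p=p,d=d,W=W)
T=Ro.from_euler("xyz",o["tcp_rot"],degrees=True).inv()
L=T.apply(W.reshape(-1,3)-o["ee_pos"]).reshape(W.shape)*1e3
m=(d>0)&(np.hypot(L[...,0],L[...,1])<22)&(abs(L[...,2]+4)<14)
print(m.sum(),np.percentile(L[m][:,2],[5,25,50,75,95]))
h=np.median(L[m][:,2]);m&=abs(L[...,2]-h)<3
S=L[m];print("circ tool",circ(S[:,:2]),S.min(0),S.max(0),"z",h)
A=np.c_[S[:,:2],np.ones(len(S))];print("slope",np.degrees(np.linalg.lstsq(A,S[:,2],rcond=None)[0][:2]),np.argwhere(m).mean(0))
to(.5781,.0217,.195,95)
E
```

```text
5170 [-12.29682779  -4.91189723  -4.25296694  -1.6507548    7.45858179]
circ tool (1.1825506687164307, -0.05750510096549988, 21.379568099975586) [-17.54374304 -19.11961176  -7.21080536] [18.52240521 19.03434417 -1.2991732 ] z -4.25296693945923
slope [ 0.55478562 -0.05144107] [290.72937103 280.78563185]
shift [-291.8   12.5   -5.6] twist 0.005 | t 12.725 pos [0.5388 0.3111 0.1891] rot [-1.7984e+02  7.0000e-02  9.5270e+01] q [ 30.  14.  14.  90.   0. 115.] F [-0.2 -0.1 -1.7] op 0.0335 gf 59.959529377520084
```

View pics/w5.png

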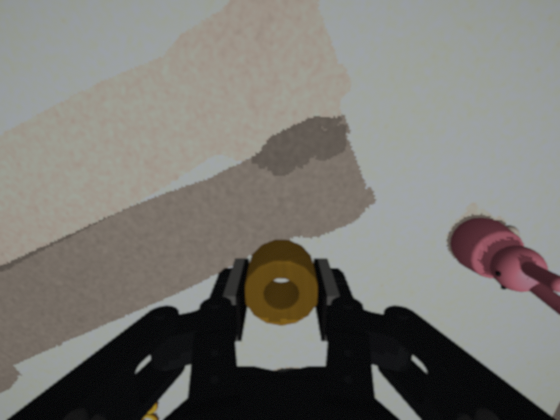

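The collar is held straight and central at (282,285), ready to travel; the bunny at (490,250) is well away.

Call:
apply_moves([
  {"jaw": -0.4, "xyz": [-50, 2, -5], "twist": 0},
  {"jaw": -0.4, "xyz": [-105, 5, -5], "twist": 0},
  {"jaw": -0.4, "xyz": [-160, 7, -5], "twist": 0},
  {"jaw": -0.4, "xyz": [-215, 9, -5], "twist": 0},
  {"jaw": -0.4, "xyz": [-260, 11, -5], "twist": 0},
])

```text
time: 13.35
ee_pos: [0.5737, 0.0514, 0.1946]
tcp_rot: [-179.9, 0.0, 95.2]
wrist_force: [0.5, -0.6, -1.9]
opening: 0.0337
grasp_force: 60.0
```

Call:
apply_moves([
  {"jaw": -0.4, "xyz": [-32, 1.5, 0], "twist": 0},
  {"jaw": -0.4, "xyz": [-32, 1.5, 0], "twist": 0},
  {"jaw": -0.4, "xyz": [-32, 1.5, 0], "twist": 0},
])

```text
time: 13.72
ee_pos: [0.5783, 0.0221, 0.1951]
tcp_rot: [-179.9, -0.0, 95.3]
wrist_force: [0.0, 0.5, -2.2]
opening: 0.0335
grasp_force: 60.0
```

```bash
python3 -c "
from h import *
to(.5781,.0211,.140,95)"
```

```text
shift [-1.  -0.2 55.1] twist 0.005 | t 13.725 pos [0.5783 0.0221 0.1951] rot [-1.7991e+02 -2.0000e-02  9.5260e+01] q [ 2.  8.  8. 90.  0. 87.] F [ 0.   0.5 -2.2] op 0.0335 gf 59.98737953603268
```

Call:
apply_moves([
  {"jaw": -0.4, "xyz": [-1, -0.2, 20], "twist": 0},
  {"jaw": -0.4, "xyz": [-1, -0.2, 35], "twist": 0},
  {"jaw": -0.4, "xyz": [-1, -0.2, 45], "twist": 0},
  {"jaw": -0.4, "xyz": [-1, -0.2, 52], "twist": 0},
  {"jaw": -0.4, "xyz": [-1, -0.2, 57], "twist": 0},
])

```text
time: 14.35
ee_pos: [0.5786, 0.0209, 0.1388]
tcp_rot: [180.0, -0.0, 95.3]
wrist_force: [0.1, -0.1, -2.1]
opening: 0.0334
grasp_force: 60.0
```

```bash
python3 -c "
from h import *
to(.5781,.0211,.1118,95)"
```

```text
shift [ 0.2 -0.5 27. ] twist 0.005 | t 14.35 pos [0.5786 0.0209 0.1388] rot [179.99  -0.    95.28] q [ 2.  8.  1. 83.  0. 87.] F [ 0.1 -0.1 -2.1] op 0.0334 gf 60.03319647163153
```

Threaded without contact. Down to just above the drum.

Call:
apply_moves([
  {"jaw": -0.4, "xyz": [0.2, -0.4, 10], "twist": 0},
  {"jaw": -0.4, "xyz": [0.2, -0.4, 18], "twist": 0},
  {"jaw": -0.4, "xyz": [0.2, -0.4, 23], "twist": 0},
  {"jaw": -0.4, "xyz": [0.2, -0.4, 25], "twist": 0},
  {"jaw": -0.4, "xyz": [0.2, -0.4, 25], "twist": 0},
])

```text
time: 14.98
ee_pos: [0.5781, 0.0209, 0.114]
tcp_rot: [180.0, -0.0, 95.3]
wrist_force: [-1.5, 0.5, -1.9]
opening: 0.0333
grasp_force: 60.0
```

Call:
apply_moves([
  {"jaw": -0.4, "xyz": [0, 0, 1.5], "twist": 0},
  {"jaw": -0.4, "xyz": [0, 0, 3], "twist": 0},
  {"jaw": -0.4, "xyz": [0, 0, 3], "twist": 0},
  {"jaw": -0.4, "xyz": [0, 0, 3], "twist": 0},
])

```text
time: 15.48
ee_pos: [0.5783, 0.0209, 0.1114]
tcp_rot: [180.0, 0.0, 95.3]
wrist_force: [-1.0, 0.5, 2.6]
opening: 0.0332
grasp_force: 60.3
```

Call:
apply_moves([
  {"jaw": -0.4, "xyz": [0, 0, 1.5], "twist": 0},
  {"jaw": -0.4, "xyz": [0, 0, 3], "twist": 0},
  {"jaw": -0.4, "xyz": [0, 0, 4.5], "twist": 0},
  {"jaw": -0.4, "xyz": [0, 0, 6], "twist": 0},
  {"jaw": -0.4, "xyz": [0, 0, 6], "twist": 0},
])

```text
time: 16.1
ee_pos: [0.5783, 0.021, 0.1054]
tcp_rot: [180.0, 0.0, 95.3]
wrist_force: [-2.1, -0.0, 7.5]
opening: 0.0337
grasp_force: 60.8
```

Call:
apply_moves([
  {"jaw": -0.4, "xyz": [0, 0, 1.5], "twist": 0},
  {"jaw": -0.4, "xyz": [0, 0, 3], "twist": 0},
  {"jaw": -0.4, "xyz": [0, 0, 3], "twist": 0},
  {"jaw": -0.4, "xyz": [0, 0, 3], "twist": 0},
  {"jaw": -0.4, "xyz": [0, 0, 3], "twist": 0},
])

```text
time: 16.73
ee_pos: [0.5783, 0.021, 0.1029]
tcp_rot: [179.9, 0.0, 95.3]
wrist_force: [-2.5, -0.3, 9.8]
opening: 0.0338
grasp_force: 61.1
```

```bash
python3 - <<'E'
from h import *
from workcell import camera,camera_params,sensors
to(.5783,.0209,.1015,95)
p,d=camera("scene");c=camera_params("scene");W=cloud(p,d,c)
cv2.imwrite("pics/s6.png",cv2.resize(p[150:290,210:380,::-1],None,fx=4.5,fy=4.2,interpolation=cv2.INTER_CUBIC))
z=np.hypot(W[...,0]-.5783,W[...,1]-.0213)
m=(d>0)&(z<.031)&(z>.022)&(W[...,2]>.06)&(W[...,2]<.1);print("drum top",np.percentile(W[m][:,2],[50,80,90,97]))
F=[sensors.get_obs()["wrist_force"][2]];print(F)
E
```

```text
shift [-0.1 -0.   1.4] twist 0.005 | t 16.725 pos [0.5783 0.021  0.1029] rot [179.94   0.    95.27] q [ 2.  8. -2. 79.  0. 87.] F [-2.5 -0.3  9.8] op 0.0338 gf 61.08186811208725
drum top [0.08122881 0.0823906  0.08366575 0.09837725]
[np.float64(9.478379503259202)]
```

View pics/s6.png

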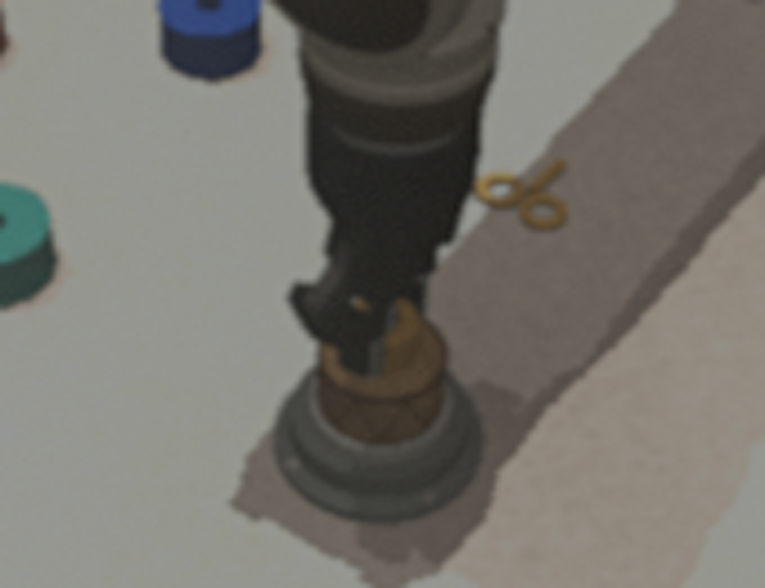

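Drum and collar are pressed together, with the drum top near 81.5 mm, so the seat has sunk about 9 mm. A small final trim follows, then a hold.

Call:
apply_moves([
  {"jaw": -0.4, "xyz": [0, 0, 0.7], "twist": 0},
  {"jaw": -0.4, "xyz": [0, 0, 0.7], "twist": 0},
  {"jaw": -0.4, "xyz": [0, 0, 0.7], "twist": 0},
  {"jaw": -0.4, "xyz": [0, 0, 0.7], "twist": 0},
  {"jaw": -0.4, "xyz": [0, 0, 0.7], "twist": 0},
])

```text
time: 17.4
ee_pos: [0.5784, 0.0209, 0.1023]
tcp_rot: [179.9, 0.0, 95.3]
wrist_force: [-2.2, 0.5, 10.1]
opening: 0.0334
grasp_force: 61.1
```

Call:
apply_moves([
  {"jaw": -0.4, "xyz": [0, 0, 0], "twist": 0},
  {"jaw": -0.4, "xyz": [0, 0, 0], "twist": 0},
  {"jaw": -0.4, "xyz": [0, 0, 0], "twist": 0},
  {"jaw": -0.4, "xyz": [0, 0, 0], "twist": 0},
])

```text
time: 17.9
ee_pos: [0.5784, 0.0209, 0.1022]
tcp_rot: [179.9, 0.0, 95.3]
wrist_force: [-2.6, -0.2, 10.6]
opening: 0.0337
grasp_force: 61.1
```

Steady at about 10 N, with the seat about 9.6 mm down. Handing in.

```bash
python3 -c "
from workcell import bot
print(bot.job_done())"
```

```text
the job is handed in; nothing more can be done
None
```

I threaded the drum onto the seat and the collar home on top of it, and handed in at 17.9 s with the arm still pressing at about 10 N; the seat is about 9.6 mm down (worked out from the arm height), which should put the collar top below the cross hole, though I didn't view the hole while pressed, and the bunny, submarine and key were not touched.

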